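# Log a wire spool and hold the pay-off's spring tailstock open

### The job

Get the wire spool ready to load: turn the full spool standing in front of the code reader, where it stands, until its label squarely faces the reader, and let go of it. Then take the upright grip of the pay-off stand's spring tailstock, pull it back until its pointer is level with the line on the clamped index rider, and finish holding it there (do not let go: I will drop the spool in between the cones). Leave the other things on the bench as they are.

Things in the scene. Friction and masses are not known exactly. Their poses are not given: they have to be found in the camera images.
- spool: Full spool of copper wire, grey flanges, standing loose on the bench about 110 mm in front of the reader's window: 50 mm across, 62 mm tall, about 0.3 kg. Origin under its centre, z up. Its +x points out through the middle of its white paper label (80 degrees wide, on the side of the winding, dark bars); a dark radial slot in the top flange lies over the label's middle.
- reader: Fixed bench code reader: black ribbed block 52 x 44 mm, top at 68 mm, on a 90 x 80 mm steel foot with an aluminium bracket up to 91 mm behind it. Origin on the bench under the block's centre; it looks along its own -x.
- window (a point): Centre of the reader's dark red window, 40 mm above the bench, on the face turned to the spool.
- payoff: Fixed spool pay-off stand, base 100 x 380 x 14 mm. Origin on the bench; its own y is the stand's axis (85 mm up). At the +y end a cheek 124 mm tall with a cone and brake drum; at the -y end the tailstock barrel, a grey block 40 x 140 mm with its top 105 mm up, a slot along the top and a rule strip beside it. The tailstock's cone faces the fixed cone.
- tailstock (a joint): How far the tailstock (cone, quill, pull pin and grip, one piece) is pulled back along the stand's own -y: 0 home, 0.070 m the end stop. A spring inside the barrel drives it home: about 6 N at home, growing by 110 N/m; it snaps back when let go.
- grip (a point): Middle of the tailstock's upright black grip: round, 19 mm thick, from 125 to 177 mm above the bench, this point at 152 mm, nothing beside or above it. It stands on the pin in the barrel's slot and moves with the tailstock along the stand's own -y. Grip, pin and pointer share one line across the stand: along the stand's y this point is level with the pointer.
- pointer (a point): Tip of the thin steel pointer at the foot of the grip, 108 mm above the bench, over the rule strip.
- mark (a point): The dark index line on the brass rider, at the barrel's top edge, at the pointer's height: the pointer tip is at this point when the tailstock is at the mark.
- rider: Brass index rider, 9 mm wide, with a thumbscrew, clamped (fixed) over the edge of the barrel 30 to 55 mm down the stand's own -y from the pointer's home position. Origin on the bench on the stand's axis, level with the index line; its y is the stand's y.
- empty_spool: Bystander: empty grey spool of the same size, standing. Origin under its centre.
- capacitor: Bystander: aluminium motor capacitor can, 40 mm across, 86 mm tall with its terminals. Origin under its centre.
- screwdriver: Bystander: screwdriver with yellow handle, 190 mm, lying. Origin under it.
- wire_coil: Bystander: loose coil of copper wire, 156 mm across, 18 mm tall, lying. Origin under its centre.
- tape_measure: Bystander: orange tape measure, 66 x 38 x 62 mm. Origin under its centre.
- stator: Bystander: wound stator core, 120 mm across, 75 mm tall. Origin under its centre.
- flask: Bystander: dark steel drinking flask, 72 mm across, 210 mm tall. Origin under its centre.

How it is judged:
By the outcome, as a careful person would: the job done as asked, in the order asked, and still so for the second after the job is handed in, while the arm keeps its last pose, push and grip.
It also fails if it takes over 61 s, if anything falls off the work surface, if the arm or the gripper's body presses on something with over 40 N, if the wrist force passes 120 N, or if a joint passes its speed limit or range.

### The arm

A 7-joint arm with a two-finger parallel gripper is mounted at the origin on the work surface. World frame = base frame: x ahead of the robot, y to its left, z up, the work surface at z = 0. Lengths are in m, angles in rad, forces in N, time in s.
With the tool pointing down it reaches from about 0.425 to 0.975 m from the base axis. Payload 16.7 kg.
Tool frame: the origin (TCP) lies at the very end of the fingers, on their centre line; the grasp point (between the pads) lies ctrl.grasp_offset behind it (ctrl.grasp_offset is the distance from the TCP to the grasp point, in m); z points along the fingers, y is the line along which they close (so a half turn about z gives the same grasp; the last joint's range is limited). The gripper opens to 85 mm and grips with 20 to 120 N. Pads are 22 mm wide; open, the fingers measure 114 mm over their backs; the gripper's body (76 mm by 85 mm) begins 54 mm behind the grasp point. The pads swing forward as they close: fully open they stand 13 mm farther back than shut.
Start: joints at [-1.383, 0.426, 0.074, 1.606, -0.034, 1.111, -0.067], TCP at [0.223, 0.637, 0.231] pointing down, gripper open.
Joint ranges: [-2.85, 2.85], [-0.5, 2.14], [-1.23, 1.37], [0.21, 2.46], [-1.02, 4.16], [0.16, 2.05], [-2.73, 2.73]. Speed limits (rad/s): [1.89, 1.89, 2.39, 2.39, 3.01, 3.01, 3.01].

### API

Orientations are given as a unit quaternion [x, y, z, w].
In Python, from bench import ctrl, snapshot, camera_model gives the robot as it stands. The module is installed in compiled form; this text tells all that it offers.
- The arm moves only by the tool play_rows, never from a script. Its argument "commands" is a list of rows, each a list of 3 entries, a list of its own where there are three numbers: the closure, from -1 (fully open) to 1 (shut), then the shift along the tool's x, y, z each as a share of 0.25 m, from -1 to 1, then the turn, a rotation vector about the tool's x, y, z each as a share of pi/2 rad, from -1 to 1. In form: [[gripper, [dx, dy, dz], [rx, ry, rz]], ...]. A call has 1 to 10 rows; each row is the pose to reach, as a shift and turn from the pose commanded when the call began, along the tool's axes at that moment; what a row does not reach only later rows make up. A row lasts 1/8 s, in which the tool goes at most 62.5 mm and 10.7 degrees, less where a joint would pass 70% of its speed; a pose out of reach is approached as far as the arm can. A call with a number of a shift or a turn outside -1 to 1 is refused whole. A call with a gripper value outside its range is refused whole. The fingers move at their own pace and stop on an object; "force" is the grip in N (left out, the last holds). Time passes only in rows, so rows that repeat a pose let the fingers close. It gives the time, the measured TCP pose, the force, the opening and the grip force at its end, in the units of the state.
- ctrl.get_state(): the state, without advancing time (a new reading comes with each control period).
- snapshot(name): name is "scene" or "side" or "wrist"; returns the picture (480x640x3 uint8, red, green, blue); there is no depth.
- camera_model(name): a dict with "mtx" (3x3 intrinsics, pixels), "k1" (the pictures are not rectified: a ray, as slopes to the right and down, at radius r is drawn at 1 + k1 r^2 times it, then the intrinsics apply), "R" (3x3) and "t" (3): a world point X has camera coordinates R X + t. Camera axes: x right, y down, z forward; pixel columns grow to the right and rows downward; lengths in m; the calibration is good to about 2 mm. A picture is of the moment at which its call begins: read the wrist's pose just before it. camera_model takes no time and is no camera call; for the wrist camera it gives the pose at the moment of the call.
- ctrl.sign_off(): hands the job in; it is judged then, once.
The state is a dict: "time_s": time; "joints": joint angles; "joint_vel": joint speeds; "tau": joint torques, N m; "tool_pos": TCP position; "tool_rot": TCP orientation; "wrist_force": force on the tool from outside, world axes, zero at the start; "moment": the same for the moment, N m; "gripper_width": finger opening in m; "grip_force": force on a finger pad.
Only numpy, scipy, OpenCV 4.12 (cv2) and the standard library are available. Lean on these libraries where they do the work, as an engineer would, in place of code of your own. Each camera call takes 0.05 s, during which the arm holds its last target. There are 200 camera calls.

## Working session

There is one attempt and no reset: what is moved stays moved. The work goes in short steps, Python scripts to look and compute and a tool call to move; the robot and the scene stay as the last step left them, time stands still between calls to the robot, and variables do not carry over. Pictures are saved under pics/ and viewed, at most 12 in all, crops included, and the job is handed in when it is done.

Besides the shell and the picture viewer there is one more tool, called after "Emit:" by a JSON object that holds its "method" and its "body", one argument or row to a line. play_rows: Moves the arm, as the interface text tells. Shift numbers are shares of 0.25 m and turn numbers shares of pi/2 rad, none past 1 either way. Its arguments: {"type":"object","properties":{"commands":{"type":"array","items":{"type":"array"}},"force":{"type":"number"}},"required":["commands"]}

```bash
mkdir -p pics; cat > h.py <<'E'
import numpy as np, cv2
from bench import ctrl, snapshot, camera_model
from scipy.spatial.transform import Rotation as Rn
def save(n,f):
    m=camera_model(n); im=snapshot(n); cv2.imwrite('pics/'+f,im[:,:,::-1]); np.savez('pics/'+f+'.npz',**{k:np.array(v) for k,v in m.items()}); return im
def load(f): return dict(np.load('pics/'+f+'.npz'))
def ray(m,u,v):
    p=np.linalg.inv(m['mtx'])@[u,v,1]; d=p[:2].copy(); 
    for _ in range(20): d=p[:2]/(1+m['k1']*(d@d))
    R=m['R']; return -R.T@m['t'], R.T@np.array([d[0],d[1],1])
def atz(m,u,v,z):
    c,d=ray(m,u,v); return c+d*(z-c[2])/d[2]
def proj(m,X):
    x=m['R']@np.array(X)+m['t']; d=x[:2]/x[2]; d=d*(1+m['k1']*(d@d)); return (m['mtx']@[d[0],d[1],1])[:2]
def tri(*a):
    A=0;b=0
    for m,u,v in a:
        c,d=ray(m,u,v); d=d/np.linalg.norm(d); P=np.eye(3)-np.outer(d,d); A=A+P; b=b+P@c
    X=np.linalg.solve(A,b); return X,[np.round(proj(m,X)-[u,v],1) for m,u,v in a]
E
python3 - <<'E'
from h import *
for n in('scene','side','wrist'): save(n,n+'0.png'); m=load(n+'0.png'); print(n,-m['R'].T@m['t'],m['R'][2])
s=ctrl.get_state();print(s,ctrl.grasp_offset)
E
```

```text
scene [1.17366298 0.51157363 1.3798989 ] [-0.40601901 -0.36166214 -0.83925506]
side [0.48671503 0.76051817 0.95984606] [ 0.06686256 -0.67696287 -0.73297386]
wrist [0.14705832 0.66402329 0.37215195] [ 0.29688284 -0.10479567 -0.94914617]
{'time_s': 0.15, 'joints': array([-1.38350355,  0.42657095,  0.07387866,  1.60646535, -0.03413143,
        1.11079968, -0.06709081]), 'joint_vel': array([-0.00100661, -0.00270152,  0.00069437, -0.00170291,  0.00142675,
        0.00099772,  0.00048529]), 'tau': array([ 4.20858196e-03, -9.50319099e+01,  3.76365155e+00, -4.63770711e+01,
        1.92488503e-02,  7.75094581e-03,  3.11381837e-05]), 'tool_pos': array([0.22298166, 0.63676658, 0.23078137]), 'tool_rot': array([ 1.67629904e-01,  9.85849874e-01, -4.88085267e-04, -6.12710792e-05]), 'wrist_force': array([ 0.07800413, -0.04258089,  0.16885952]), 'moment': array([-0.01851551,  0.02009835,  0.00655299]), 'grip_force': 0.0, 'gripper_width': 0.08543762285949481} 0.0187
```

View pics/scene0.png

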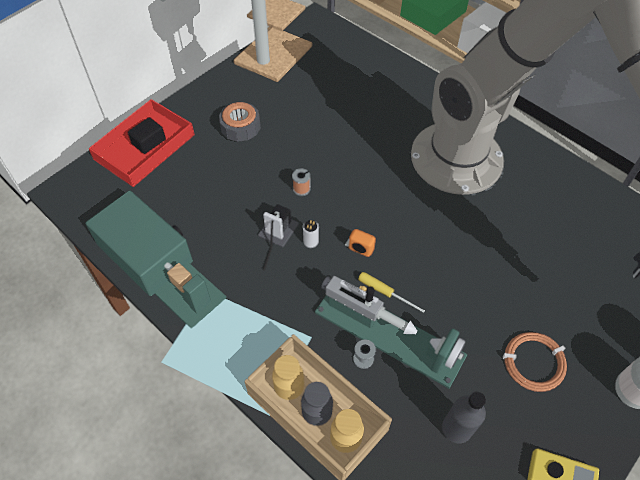

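View pics/side0.png

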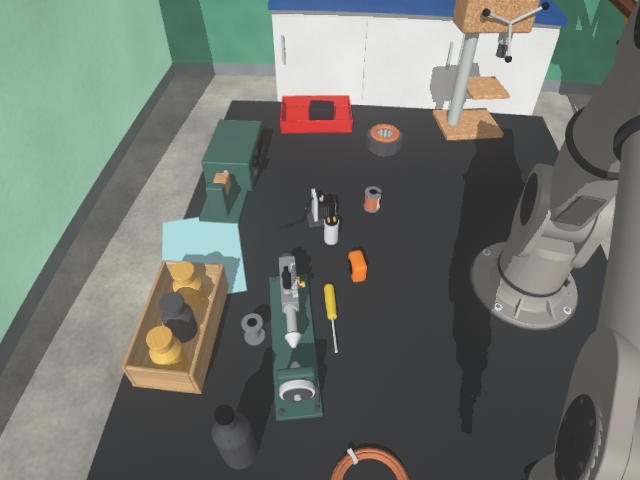

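Scene: spool (302,181), reader (275,228), capacitor (311,233), stand from (340,295) to (455,360), grip (369,295). Side: spool (373,200), reader (317,208), grip ~(292,268). Next is an enlarged montage of both.

```bash
python3 - <<'E'
from h import *
a=cv2.imread('pics/scene0.png');b=cv2.imread('pics/side0.png')
c=lambda i,u,v,w,h,s:cv2.resize(i[v:v+h,u:u+w],None,fx=s,fy=s,interpolation=cv2.INTER_CUBIC)
o=np.vstack([np.hstack([c(a,250,160,80,60,5)[:300,:400],c(a,315,265,80,60,5)]),np.hstack([c(b,305,180,80,60,5),c(b,260,245,80,60,5)])])
cv2.imwrite('pics/m1.png',o)
E
```

```text
(no output)
```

View pics/m1.png

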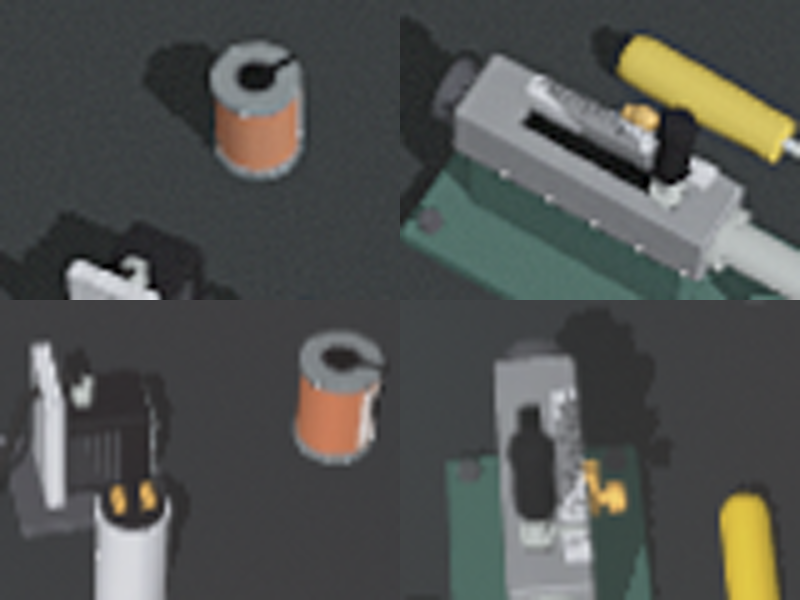

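```bash
python3 - <<'E'
from h import *
a=load('scene0.png');b=load('side0.png')
for n,p,q in [('sptop',(301.4,175.2),(373.2,191.6)),('slot',(309.4,171.4),(381.8,192.8)),('griptop',(370.4,288),(285.6,268)),('capac',(311,222),(331.5,219.5)),('conetip',(416,329),(293,346)),('screwfar',(441,309),(0,0))]:
    if q[0]: print(n,tri((a,*p),(b,*q)))
print(atz(a,302,186.5,.031), 'barrel corners',[np.round(atz(a,315+(u-400)/5,265+v/5,.105),3) for u,v in [(495,55),(457,118),(745,185),(703,245)]])
print([np.round(atz(b,260+(u-400)/5,245+(v-300)/5,.105),3) for u,v in [(496,360),(575,355),(593,600)]])
print('flask',atz(a,476,400,.21),'tape',atz(a,362,240,.06))
print('drum/base', [np.round(atz(a,*p,.014),3) for p in[(316,309),(452,385),(466,352)]])
s=ctrl.get_state();print(Rn.from_quat(s['tool_rot']).as_matrix())
E
```

```text
sptop (array([ 0.40962783, -0.25459984,  0.06877441]), [array([-0. ,  0.1]), array([ 0.1, -0.1])])
slot (array([ 0.38544192, -0.24653617,  0.07216096]), [array([ 0. , -0.2]), array([-0.1,  0.1])])
griptop (array([0.6095912 , 0.15399095, 0.19306396]), [array([-0.2, -1.2]), array([-0.8,  1. ])])
capac (array([ 0.52156276, -0.11194822,  0.08973716]), [array([0.1, 1.5]), array([ 0.9, -1.1])])
conetip (array([0.57868815, 0.27944555, 0.09503921]), [array([0.4, 1.5]), array([ 1. , -1.4])])
[ 0.41604636 -0.24708478  0.031     ] barrel corners [array([0.605, 0.043, 0.105]), array([0.643, 0.053, 0.105]), array([0.577, 0.178, 0.105]), array([0.615, 0.184, 0.105])]
[array([0.642, 0.048, 0.105]), array([0.604, 0.042, 0.105]), array([0.579, 0.184, 0.105])]
flask [0.67133815 0.48424236 0.21      ] tape [0.45397454 0.00760632 0.06      ]
drum/base [array([0.667, 0.041, 0.014]), array([0.596, 0.415, 0.014]), array([0.504, 0.391, 0.014])]
[[-9.43800423e-01  3.30515779e-01 -2.84443544e-04]
 [ 3.30515899e-01  9.43799954e-01 -9.41815867e-04]
 [-4.28272013e-05 -9.82899327e-04 -9.99999516e-01]]
```

Emit:
{"method": "play_rows", "body": {
  "commands": [
    [-1,[-0.78,-0.55,-0.2],[0,0,0]],
    [-1,[-0.78,-0.55,-0.2],[0,0,0]],
    [-1,[-0.78,-0.55,-0.2],[0,0,0]],
    [-1,[-0.78,-0.55,-0.2],[0,0,0]],
    [-1,[-0.78,-0.55,-0.2],[0,0,0]]
  ]
}}

```text
time_s: 0.78
tool_pos: [0.365, 0.4392, 0.2826]
tool_rot: [0.171, 0.985, 0.0, 0.001]
wrist_force: [-0.4, 0.2, -0.6]
gripper_width: 0.0855
grip_force: 0.0
```

Emit:
{"method": "play_rows", "body": {
  "commands": [
    [-1,[-0.78,-0.55,-0.2],[0,0,0]],
    [-1,[-0.78,-0.55,-0.2],[0,0,0]],
    [-1,[-0.78,-0.55,-0.2],[0,0,0]],
    [-1,[-0.78,-0.55,-0.2],[0,0,0]],
    [-1,[-0.78,-0.55,-0.2],[0,0,0]],
    [-1,[-0.78,-0.55,-0.2],[0,0,0]]
  ]
}}

```text
time_s: 1.52
tool_pos: [0.4999, 0.2492, 0.331]
tool_rot: [0.167, 0.986, -0.0, -0.0]
wrist_force: [-0.6, 0.7, -0.6]
gripper_width: 0.0851
grip_force: 0.0
```

```bash
python3 - <<'E'
from h import *
save('wrist','w1.png'); m=load('w1.png');print(-m['R'].T@m['t'],m['mtx'],proj(m,[.61,.154,.15]))
s=ctrl.get_state();print(s['time_s'],s['tool_pos'],s['joints'])
E
```

```text
[0.42400025 0.27633135 0.47248293] [[395.37356857   0.         331.17208324]
 [  0.         395.37356857 237.04640445]
 [  0.           0.           1.        ]] [273.92593006 346.77226778]
1.575 [0.49954487 0.24970375 0.33084207] [-0.85144326  0.157245    0.31219579  1.75792761 -0.05127179  1.23514051
  0.70957454]
```

Emit:
{"method": "play_rows", "body": {
  "commands": [
    [-1,[-0.17,-0.79,0],[0,0,0]],
    [-1,[-0.17,-0.79,0],[0,0,0]],
    [-1,[-0.17,-0.79,0],[0,0,0]],
    [-1,[-0.17,-0.79,0],[0,0,0]],
    [-1,[-0.17,-0.79,0],[0,0,0]]
  ]
}}

```text
time_s: 2.2
tool_pos: [0.4749, 0.0487, 0.3313]
tool_rot: [0.167, 0.986, 0.0, -0.0]
wrist_force: [0.8, -0.3, -0.8]
gripper_width: 0.0852
grip_force: 0.0
```

```bash
python3 - <<'E'
from h import *
save('wrist','w2.png'); m=load('w2.png');print(proj(m,[.61,.154,.15]))
s=ctrl.get_state();print(s['time_s'],s['tool_pos'],s['joints'])
E
```

```text
[488.34183751 306.14002709]
2.25 [0.47505234 0.04975451 0.33122804] [-0.6765631  -0.00511644  0.44134065  1.92190699  0.00210446  1.22435477
  0.99980734]
```

Emit:
{"method": "play_rows", "body": {
  "commands": [
    [-1,[-0.17,-0.79,0],[0,0,0]],
    [-1,[-0.17,-0.79,0],[0,0,0]],
    [-1,[-0.17,-0.79,0],[0,0,0]],
    [-1,[-0.17,-0.79,0],[0,0,0]],
    [-1,[-0.17,-0.79,0],[0,0,0]]
  ]
}}

```text
time_s: 2.88
tool_pos: [0.4506, -0.1512, 0.3312]
tool_rot: [0.167, 0.986, -0.0, -0.0]
wrist_force: [0.9, 1.2, 0.3]
gripper_width: 0.0855
grip_force: 0.0
```

```bash
python3 - <<'E'
from h import *
save('wrist','w3.png'); m=load('w3.png');print(proj(m,[.41,-.253,.062]))
s=ctrl.get_state();print(s['time_s'],s['tool_pos'],s['joints'])
a=[cv2.imread(f'pics/w{i}.png') for i in (1,2)]
cv2.imwrite('pics/m2.png',cv2.resize(np.hstack(a),(800,300),interpolation=cv2.INTER_AREA))
E
```

```text
[225.98271873 182.36439949]
2.925 [ 0.45072237 -0.15035802  0.33110332] [-0.475714   -0.02429786  0.66226404  1.93543157  0.01626895  1.22590544
  1.41706896]
```

View pics/w3.png

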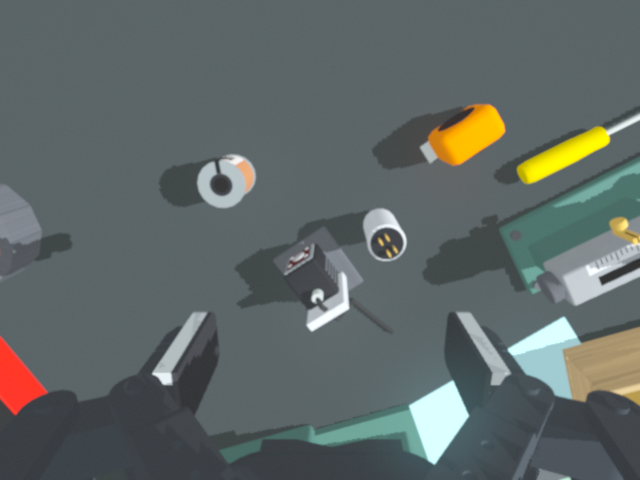

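View pics/m2.png

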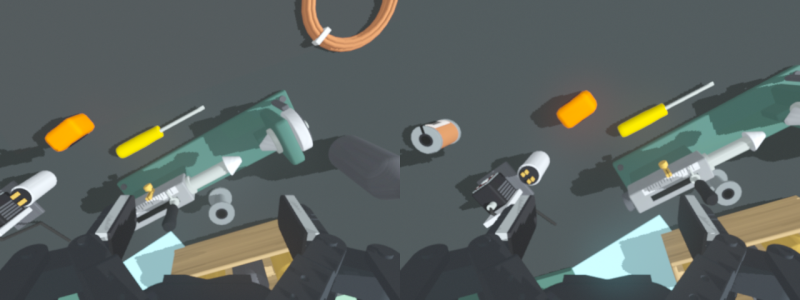

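Spool top is at (221,184) with the slot pointing up (216,162). The reader block is at (310,275) with its window at (299,258), and the stand's barrel is at right. I'll crop for precision.

```bash
python3 - <<'E'
from h import *
c=lambda f,u,v,w,h,s:cv2.resize(cv2.imread(f'pics/{f}.png')[v:v+h,u:u+w],None,fx=s,fy=s,interpolation=cv2.INTER_CUBIC)
o=np.vstack([np.hstack([c('w3',190,145,80,60,5),c('w1',210,285,80,60,5)]),np.hstack([c('w3',270,220,100,75,4),c('w2',410,245,100,75,4)])])
cv2.imwrite('pics/m3.png',o)
E
```

```text
(no output)
```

View pics/m3.png

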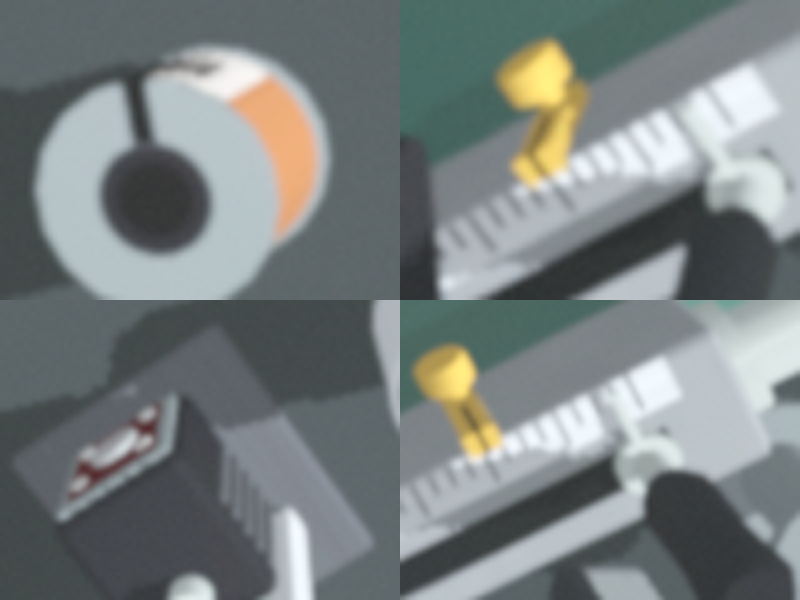

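```bash
cat >> h.py <<'E'
def go(p,yaw_x=None,base=None):
    "shares to bring TCP to p with tool x heading yaw_x (deg), pointing down"
    s=ctrl.get_state(); R=Rn.from_quat(s['tool_rot']).as_matrix()
    d=R.T@(np.array(p)-s['tool_pos'])/.25
    r=np.zeros(3)
    if yaw_x is not None:
        a=np.radians(yaw_x); c,q=np.cos(a),np.sin(a)
        T=np.array([[c,q,0],[q,-c,0],[0,0,-1.]]); r=Rn.from_matrix(R.T@T).as_rotvec()/(np.pi/2)
    return np.round(d,3),np.round(r,3)
E
python3 - <<'E'
from h import *
a,b,c=[load(f'w{i}.png') for i in (1,2,3)]
S,D=load('scene0.png'),load('side0.png')
sp=tri((c,221,185),(S,301.4,175.2),(D,373.2,191.6));print('spool',sp)
P=tri((a,268,306),(b,463.8,268));M=tri((a,238.6,319.4),(b,431.3,281.3));print('ptr',P,'mark',M)
P1=[atz(m,*q,.108) for m,q in((a,(268,306)),(b,(463.8,268)))];M1=[atz(m,*q,.108) for m,q in((a,(238.6,319.4)),(b,(431.3,281.3)))]
print('z108',P1,M1)
c0=atz(c,221,185,.062);s1=atz(c,216.2,160.6,.062);v=s1-c0;print('slot',c0,np.degrees(np.arctan2(v[1],v[0])),np.linalg.norm(v[:2]))
f=[atz(c,*q,.004) for q in((273.3,260),(324.5,226.3),(363.3,280.8))]
t=[atz(c,*q,.068) for q in((284.5,275),(315.5,259.5))]
an=lambda v:np.degrees(np.arctan2(v[1],v[0]))
print('foot',f,np.linalg.norm(f[1]-f[0]),np.linalg.norm(f[2]-f[1]),an(f[1]-f[0]),an(f[2]-f[1]))
print('blk',t,np.linalg.norm(t[1]-t[0]),an(t[1]-t[0]),'mid',(t[0]+t[1])/2,'bearing',an((t[0]+t[1])/2-c0),'dist',np.linalg.norm(((t[0]+t[1])/2-c0)[:2]))
# stand axis: grip circle etc
print('barrel w2', [np.round(atz(b,410+(u-400)/4,245+(v-300)/4,.105),4) for u,v in [(400,490),(685,310)]], proj(a,[.6,.15,.125]))
E
```

```text
spool (array([ 0.40963619, -0.25593668,  0.06802046]), [array([ 0.7, -1. ]), array([-0.3,  0.1]), array([ 0.1, -0.2])])
ptr (array([0.587427  , 0.15025681, 0.10771276]), [array([0. , 0.3]), array([-0.1, -0.3])]) mark (array([0.59098015, 0.11588681, 0.10837703]), [array([-0. , -0.2]), array([0. , 0.2])])
z108 [array([0.587015  , 0.15042502, 0.108     ]), array([0.58756999, 0.15019198, 0.108     ])] [array([0.59135307, 0.11566431, 0.108     ]), array([0.59097322, 0.11593891, 0.108     ])]
slot [ 0.41083295 -0.25906024  0.062     ] 166.81211679378015 0.025426939150866152
foot [array([ 0.52601083, -0.25507959,  0.004     ]), array([ 0.50528591, -0.17855865,  0.004     ]), array([ 0.59135366, -0.15576596,  0.004     ])] 0.07927783631215606 0.08903461895256437 105.15441456512175 14.83273622052687
blk [array([ 0.52611999, -0.23211575,  0.068     ]), array([ 0.52008433, -0.1932079 ,  0.068     ])] 0.039373212768608265 98.81783910845768 mid [ 0.52310216 -0.21266182  0.068     ] bearing 22.454242220659808 dist 0.12147916832651375
barrel w2 [array([0.5976, 0.0924, 0.105 ]), array([0.5734, 0.1721, 0.105 ])] [269.92131574 325.28205471]
```

Emit:
{"method": "play_rows", "body": {
  "commands": [
    [-1,[-0.015,-0.42,0.44],[0,0,-1]],
    [-1,[-0.015,-0.42,0.44],[0,0,-1]],
    [-1,[-0.015,-0.42,0.44],[0,0,-1]],
    [-1,[-0.015,-0.42,0.44],[0,0,-1]],
    [-1,[-0.015,-0.42,0.44],[0,0,-1]],
    [-1,[-0.015,-0.42,0.44],[0,0,-1]],
    [-1,[-0.015,-0.42,0.44],[0,0,-1]],
    [-1,[-0.015,-0.42,0.44],[0,0,-1]],
    [-1,[-0.015,-0.42,0.44],[0,0,-1]]
  ]
}}

```text
time_s: 4.05
tool_pos: [0.4163, -0.2521, 0.2114]
tool_rot: [-0.363, 0.932, 0.007, -0.014]
wrist_force: [-0.2, -0.0, -1.1]
gripper_width: 0.0855
grip_force: 0.0
```

Emit:
{"method": "play_rows", "body": {
  "commands": [
    [-1,[0,0,0],[0,0,-1]],
    [-1,[0,0,0],[0,0,-1]],
    [-1,[0,0,0],[0,0,-1]],
    [-1,[0,0,0],[0,0,-1]],
    [-1,[0,0,0],[0,0,-1]],
    [-1,[0,0,0],[0,0,-1]],
    [-1,[0,0,0],[0,0,-1]],
    [-1,[0,0,0],[0,0,-1]],
    [-1,[0,0,0],[0,0,-1]],
    [-1,[0,0,0],[0,0,-1]]
  ]
}}

```text
time_s: 5.3
tool_pos: [0.4478, -0.1945, 0.1236]
tool_rot: [0.753, -0.648, 0.04, 0.106]
wrist_force: [-0.1, -0.6, -0.7]
gripper_width: 0.0857
grip_force: 0.0
```

```bash
python3 - <<'E'
from h import *
save('wrist','w4.png'); m=load('w4.png');print(proj(m,[.41,-.257,.062]))
s=ctrl.get_state();print(s['time_s'],s['tool_pos'],s['joints'],Rn.from_quat(s['tool_rot']).as_matrix()[:,0])
E
```

```text
[403.02176545 177.8538821 ]
5.35 [ 0.44612205 -0.19275921  0.1215636 ] [ 1.09919064  0.5721901  -1.22653642  2.07575321  0.83337075  1.14554561
  2.72913965] [ 0.16515341 -0.96627636  0.19757113]
```

View pics/w4.png

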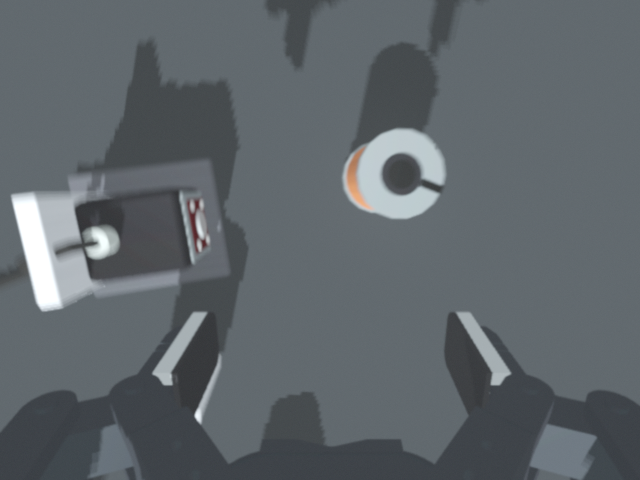

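```bash
python3 - <<'E'
from h import *
c=load('w4.png');an=lambda v:np.degrees(np.arctan2(v[1],v[0]))
c0=atz(c,402,174,.062);s1=atz(c,442,189,.062);print('spool',c0,'slot',an(s1-c0),np.linalg.norm(s1-c0))
print('hole floor alt: flange ellipse centre',atz(c,402,173.5,.062))
t=[atz(c,*q,.068) for q in((182,193),(193,267))];f=[atz(c,*q,.004) for q in((70,177),(211,160),(230,273))]
mid=(t[0]+t[1])/2
print('blk',t,np.linalg.norm(t[1]-t[0]),an(t[0]-t[1]),'bearing',an(mid-c0),np.linalg.norm((mid-c0)[:2]))
print('foot',f,an(f[0]-f[1]),an(f[1]-f[2]),np.linalg.norm(f[1]-f[2]))
e=[atz(c,*q,.068) for q in((97,279),(193,267))];print('blkside',an(e[0]-e[1]))
print(go([.413,-.258,.22],161))
E
```

```text
spool [ 0.41091055 -0.25899387  0.062     ] slot 168.40929117251773 0.024559956747636873
hole floor alt: flange ellipse centre [ 0.41095433 -0.25926278  0.062     ]
blk [array([ 0.52451564, -0.2327144 ,  0.068     ]), array([ 0.5153912 , -0.19533784,  0.068     ])] 0.03847418573456459 -76.28118079041883 bearing 22.41056556125475 0.11795102967939394
foot [array([ 0.60991341, -0.23049854,  0.004     ]), array([ 0.52437288, -0.25413613,  0.004     ]), array([ 0.50388022, -0.17984453,  0.004     ])] 15.447182797906923 -74.57896022345052 0.07706614974909229
blkside 14.17812759045873
(array([ 0.308,  0.212, -0.318]), array([-0.087, -0.152,  1.305]))
```

w4: spool hole (402,174), slot end (442,189), reader front top edge (182,193)–(193,267). The spool is at (0.411,-0.259), the slot heads 168°, the window bears 22° and the reader axis is 15°. Joint 7 hit its range turning that way, so I'm turning back.

Emit:
{"method": "play_rows", "body": {
  "commands": [
    [-1,[0.308,0.212,-0.318],[-0.043,-0.076,0.65]],
    [-1,[0.308,0.212,-0.318],[-0.043,-0.076,0.65]],
    [-1,[0.308,0.212,-0.318],[-0.043,-0.076,0.65]],
    [-1,[0.308,0.212,-0.318],[-0.043,-0.076,0.65]],
    [-1,[0.308,0.212,-0.318],[-0.043,-0.076,0.65]],
    [-1,[0.308,0.212,-0.318],[-0.043,-0.076,0.65]],
    [-1,[0.308,0.212,-0.318],[-0.043,-0.076,0.65]]
  ]
}}

```text
time_s: 6.22
tool_pos: [0.4137, -0.2602, 0.2232]
tool_rot: [-0.336, 0.94, -0.022, -0.061]
wrist_force: [-0.5, -0.4, 0.5]
gripper_width: 0.0853
grip_force: 0.0
```

```bash
python3 - <<'E'
from h import *
s=ctrl.get_state();print(s['time_s'],s['tool_pos'],s['joints']);print(go([.411,-.259,.2],161))
E
```

```text
6.225 [ 0.41369229 -0.26019038  0.22315861] [ 1.29693804  0.33329578 -1.11309309  1.94672036  0.43514702  1.16629825
  2.25431367]
(array([-0.007,  0.011,  0.093]), array([-0.042, -0.075,  0.648]))
```

Emit:
{"method": "play_rows", "body": {
  "commands": [
    [-1,[-0.007,0.011,0.09],[-0.042,-0.075,0.648]],
    [-1,[-0.007,0.011,0.09],[-0.042,-0.075,0.648]],
    [-1,[-0.007,0.011,0.09],[-0.042,-0.075,0.648]],
    [-1,[-0.007,0.011,0.09],[-0.042,-0.075,0.648]],
    [-1,[-0.007,0.011,0.09],[-0.042,-0.075,0.648]],
    [-1,[-0.007,0.011,0.09],[-0.042,-0.075,0.648]],
    [-1,[-0.007,0.011,0.09],[-0.042,-0.075,0.648]]
  ]
}}

```text
time_s: 7.1
tool_pos: [0.4105, -0.2593, 0.2004]
tool_rot: [0.164, 0.986, -0.001, 0.0]
wrist_force: [0.4, -0.1, -0.1]
gripper_width: 0.0853
grip_force: 0.0
```

```bash
python3 - <<'E'
from h import *
s=ctrl.get_state();print(s['time_s'],s['tool_pos'],s['joints']);print(go([.411,-.259,.03],161))
E
```

```text
7.1 [ 0.41047103 -0.2593134   0.20037258] [ 1.2521876   0.26235881 -0.9318026   2.01088465  0.25348642  0.98670256
  1.43572885]
(array([-0.001,  0.003,  0.681]), array([-0.001,  0.   ,  0.001]))
```

Emit:
{"method": "play_rows", "body": {
  "commands": [
    [-1,[0,0.002,0.2],[0,0,0]],
    [-1,[0,0.002,0.4],[0,0,0]],
    [-1,[0,0.002,0.54],[0,0,0]],
    [-1,[0,0.002,0.62],[0,0,0]],
    [-1,[0,0.002,0.68],[0,0,0]],
    [-1,[0,0.002,0.68],[0,0,0]]
  ]
}}

```text
time_s: 7.85
tool_pos: [0.4102, -0.2593, 0.0297]
tool_rot: [0.165, 0.986, -0.0, -0.0]
wrist_force: [-0.1, 0.1, 0.7]
gripper_width: 0.0857
grip_force: 0.0
```

Emit:
{"method": "play_rows", "body": {
  "commands": [
    [0.2,[0,0,0],[0,0,0]],
    [0.5,[0,0,0],[0,0,0]],
    [1,[0,0,0],[0,0,0]],
    [1,[0,0,0],[0,0,0]],
    [1,[0,0,0],[0,0,0]],
    [1,[0,0,0],[0,0,0]],
    [1,[0,0,0],[0,0,0]]
  ],
  "force": 25
}}

```text
time_s: 8.72
tool_pos: [0.4105, -0.2604, 0.0311]
tool_rot: [0.166, 0.986, -0.001, 0.001]
wrist_force: [-1.6, 0.1, 7.5]
gripper_width: 0.0493
grip_force: 24.6
```

```bash
python3 - <<'E'
from h import *
s=ctrl.get_state();print(s['tool_pos'],s['joints'],s['wrist_force'],s['gripper_width'],s['grip_force'])
E
```

```text
[ 0.41048041 -0.26043556  0.03105534] [ 1.05510897  0.52041262 -0.75064735  2.1414754   0.56987043  0.68404636
  1.15102726] [-1.5797127   0.12890246  7.4841673 ] 0.04933032494075089 24.636729061603546
```

Emit:
{"method": "play_rows", "body": {
  "commands": [
    [1,[0,0,0],[0,0,0.08]],
    [1,[0,0,0],[0,0,0.18]],
    [1,[0,0,0],[0,0,0.28]],
    [1,[0,0,0],[0,0,0.38]],
    [1,[0,0,0],[0,0,0.48]],
    [1,[0,0,0],[0,0,0.58]],
    [1,[0,0,0],[0,0,0.68]],
    [1,[0,0,0],[0,0,0.76]],
    [1,[0,0,0],[0,0,0.82]],
    [1,[0,0,0],[0,0,0.82]]
  ]
}}

```text
time_s: 9.98
tool_pos: [0.4107, -0.2603, 0.031]
tool_rot: [0.725, 0.689, -0.0, 0.001]
wrist_force: [-0.1, 0.8, 8.8]
gripper_width: 0.0494
grip_force: 26.1
```

```bash
python3 - <<'E'
from h import *
s=ctrl.get_state();print(s['tool_pos'],s['joints'],s['wrist_force'],s['gripper_width'],s['grip_force'],go([.4105,-.2604,.031],13))
E
```

```text
[ 0.41072956 -0.26028381  0.03104846] [ 0.80607673  0.44837085 -0.4448116   2.15503949  0.33871243  0.60193971
  0.06740343] [-0.10606027  0.78172449  8.81330685] 0.049371800042280575 26.12984150648117 (array([-0.001, -0.001,  0.   ]), array([0.002, 0.001, 0.823]))
```

Emit:
{"method": "play_rows", "body": {
  "commands": [
    [1,[0,0,0],[0,0,0.08]],
    [1,[0,0,0],[0,0,0.18]],
    [1,[0,0,0],[0,0,0.28]],
    [1,[0,0,0],[0,0,0.38]],
    [1,[0,0,0],[0,0,0.48]],
    [1,[0,0,0],[0,0,0.58]],
    [1,[0,0,0],[0,0,0.68]],
    [1,[0,0,0],[0,0,0.76]],
    [1,[0,0,0],[0,0,0.82]],
    [1,[0,0,0],[0,0,0.82]]
  ]
}}

```text
time_s: 11.22
tool_pos: [0.4108, -0.2602, 0.031]
tool_rot: [0.993, 0.116, 0.001, 0.001]
wrist_force: [-0.6, -0.1, 8.8]
gripper_width: 0.0497
grip_force: 26.3
```

```bash
python3 - <<'E'
from h import *
s=ctrl.get_state();print(s['tool_pos'],s['joints'],s['wrist_force'],go([.4105,-.2604,.031],13))
save('side','s5.png');save('scene','c5.png')
E
```

```text
[ 0.41082447 -0.26023567  0.03104598] [ 0.53796231  0.41724611 -0.12633085  2.17072131  0.09910454  0.55679448
 -0.9999931 ] [-0.56170562 -0.10269726  8.83065633] (array([-0.001,  0.   ,  0.   ]), array([ 0.001, -0.001,  0.004]))
```

Emit:
{"method": "play_rows", "body": {
  "commands": [
    [0.2,[0,0,0],[0,0,0]],
    [-0.3,[0,0,0],[0,0,0]],
    [-1,[0,0,0],[0,0,0]],
    [-1,[0,0,0],[0,0,0]],
    [-1,[0,0,0],[0,0,0]],
    [-1,[0,0,-0.2],[0,0,0]],
    [-1,[0,0,-0.4],[0,0,0]],
    [-1,[0,0,-0.6],[0,0,0]],
    [-1,[0,0,-0.8],[0,0,0]],
    [-1,[0,0,-0.8],[0,0,0]]
  ]
}}

```text
time_s: 12.58
tool_pos: [0.4117, -0.2605, 0.2339]
tool_rot: [0.993, 0.116, 0.002, 0.002]
wrist_force: [-0.5, -0.0, -0.2]
gripper_width: 0.0854
grip_force: 0.0
```

```bash
python3 - <<'E'
from h import *
save('wrist','w5.png'); s=ctrl.get_state();print(s['time_s'],s['tool_pos'],s['joints'])
m=load('w5.png');print(proj(m,[.411,-.26,.062]),proj(m,[.52,-.214,.04]))
E
```

```text
12.625 [ 0.41076791 -0.26008235  0.23179676] [ 0.57105389  0.12111068 -0.15156826  2.01178536  0.02340631  1.00660285
 -0.93105608]
[329.66629641 212.56041961] [304.03301136  59.9479554 ]
```

View pics/w5.png

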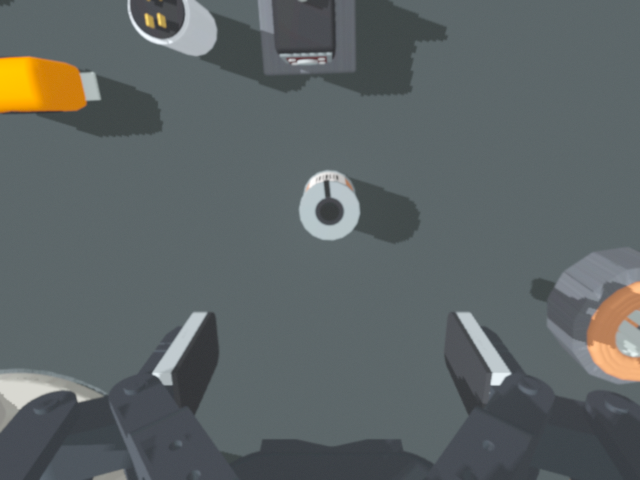

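w5: hole (330,211), slot end (327,182), label towards the reader. The block's front top edge runs (277,55)–(334,53) and the foot's front edge (264,75)–(356,73).

```bash
python3 - <<'E'
from h import *
c=load('w5.png');an=lambda v:np.degrees(np.arctan2(v[1],v[0]))
g=cv2.cvtColor(cv2.imread('pics/w5.png'),6).astype(float)
for v in (184,188,192,196): 
    r=g[v,315:342]; w=np.clip(r.max()*.75-r,0,None); w[:4]=0;w[-4:]=0; print(v,(w*np.arange(315,342)).sum()/w.sum())
c0=atz(c,329.8,211,.062);s1=atz(c,327,182,.062);print('spool',c0,'slot',an(s1-c0))
t=[atz(c,*q,.068) for q in((277,55),(334,53))];m=(t[0]+t[1])/2
f=[atz(c,*q,.004) for q in((264,75),(356,73))];fm=(f[0]+f[1])/2
print(t,np.linalg.norm(t[0]-t[1]),'bearing',an(m-c0),'axis',an(t[0]-t[1])-90,an(f[0]-f[1])-90,'foot',fm,an(fm-c0))
E
```

```text
184 326.2038781163435
188 326.59893048128345
192 327.01129943502826
196 327.46246246246244
spool [ 0.41230356 -0.25980634  0.062     ] slot 18.568416949929155
[array([ 0.51616476, -0.19691242,  0.068     ]), array([ 0.52676061, -0.23598891,  0.068     ])] 0.04048757962774149 bearing 21.66191958557369 axis 15.171331399480849 14.471328731767827 foot [ 0.51351335 -0.2184994   0.004     ] 22.201936764796436
```

Spool label heads about 19°, with the reader axis at 15° and the window at 22°, so it faces squarely and is released where it stood. Now the tailstock.

Emit:
{"method": "play_rows", "body": {
  "commands": [
    [-1,[0.56,-0.71,-0.12],[0,0,-0.99]],
    [-1,[0.56,-0.71,-0.12],[0,0,-0.99]],
    [-1,[0.56,-0.71,-0.12],[0,0,-0.99]],
    [-1,[0.56,-0.71,-0.12],[0,0,-0.99]],
    [-1,[0.56,-0.71,-0.12],[0,0,-0.99]],
    [-1,[0.56,-0.71,-0.12],[0,0,-0.99]],
    [-1,[0.56,-0.71,-0.12],[0,0,-0.99]],
    [-1,[0.56,-0.71,-0.12],[0,0,-0.99]],
    [-1,[0.56,-0.71,-0.12],[0,0,-0.99]],
    [-1,[0.56,-0.71,-0.12],[0,0,-0.99]]
  ]
}}

```text
time_s: 13.88
tool_pos: [0.5052, -0.0548, 0.2588]
tool_rot: [0.627, 0.779, -0.001, -0.001]
wrist_force: [-0.4, -0.1, -0.1]
gripper_width: 0.0853
grip_force: 0.0
```

```bash
python3 - <<'E'
from h import *
s=ctrl.get_state();print(s['time_s'],s['tool_pos'],s['joints'],go([.60,.153,.26],191))
E
```

```text
13.875 [ 0.50515683 -0.05480226  0.25884963] [ 0.40533346  0.1585993  -0.46856928  1.91647711  0.08136142  1.08674486
  0.11922669] (array([ 0.731,  0.548, -0.006]), array([-0.001, -0.001, -0.985]))
```

Emit:
{"method": "play_rows", "body": {
  "commands": [
    [-1,[0.73,0.55,0],[0,0,-0.985]],
    [-1,[0.73,0.55,0],[0,0,-0.985]],
    [-1,[0.73,0.55,0],[0,0,-0.985]],
    [-1,[0.73,0.55,0],[0,0,-0.985]],
    [-1,[0.73,0.55,0],[0,0,-0.985]],
    [-1,[0.73,0.55,0],[0,0,-0.985]],
    [-1,[0.73,0.55,0],[0,0,-0.985]],
    [-1,[0.73,0.55,0],[0,0,-0.985]],
    [-1,[0.73,0.55,0],[0,0,-0.985]],
    [-1,[0.73,0.55,0],[0,0,-0.985]]
  ]
}}

```text
time_s: 15.12
tool_pos: [0.6006, 0.1528, 0.2589]
tool_rot: [-0.095, 0.995, -0.0, -0.001]
wrist_force: [-0.8, -0.8, -0.6]
gripper_width: 0.0854
grip_force: 0.0
```

```bash
python3 - <<'E'
from h import *
save('wrist','w6.png'); s=ctrl.get_state();print(s['time_s'],s['tool_pos'],s['joints'])
m=load('w6.png');print(proj(m,[.602,.153,.177]))
cv2.imwrite('pics/m6.png',cv2.resize(cv2.imread('pics/w6.png')[180:420,180:500],None,fx=2.5,fy=2.5,interpolation=2))
E
```

```text
15.175 [0.6007067  0.15279603 0.2590648 ] [ 0.26241094  0.42274572 -0.81280243  1.6637242   0.32616225  1.19828459
  1.13342943]
[330.54806637 249.3382611 ]
```

View pics/m6.png

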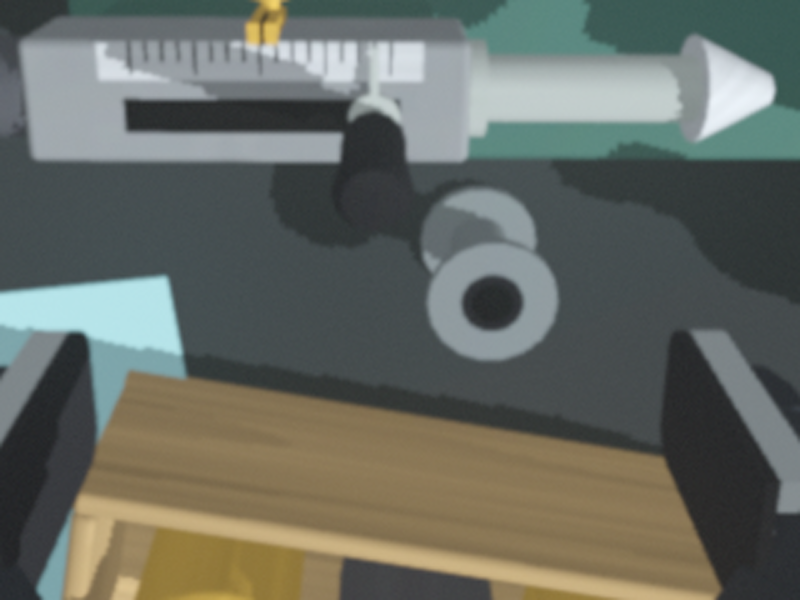

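```bash
python3 - <<'E'
from h import *
m=load('w6.png');f=lambda u,v,z:atz(m,180+u/2.5,180+v/2.5,z)
u=np.array([-np.sin(np.radians(11)),np.cos(np.radians(11)),0])
p=f(371,43,.108);k=f(264,43,.108);g=f(375,202,.177);b=f(376,112,.118)
print('p',p,'k',k,'travel',(p-k)@u,'grip',g,b,'along',(g-p)@u,(b-p)@u)
e=[f(33,161,.105),f(468,162,.105)];d=e[1]-e[0];print('axis',np.degrees(np.arctan2(d[1],d[0])))
e=[f(470,98,.085),f(772,88,.085)];d=e[1]-e[0];print('axis',np.degrees(np.arctan2(d[1],d[0])))
a,b2=load('w1.png'),load('w2.png')
print(tri((a,268,306),(b2,463.8,268),(m,180+371/2.5,180+43/2.5)),tri((a,238.6,319.4),(b2,431.3,281.3),(m,180+264/2.5,180+43/2.5)))
s=ctrl.get_state();G=np.array([.603,.1535,.136]);print(go(G,191))
E
```

```text
p [0.58598737 0.14808346 0.108     ] k [0.59211183 0.11640299 0.108     ] travel 0.032267012441627184 grip [0.60933516 0.15407239 0.177     ] [0.60408795 0.15312994 0.118     ] along 0.001423924946130177 0.0015000030215129554
axis 100.79975056597641
axis 102.8947535829386
(array([0.58683325, 0.14952222, 0.107995  ]), [array([-0.9,  0.1]), array([-0.8, -0.4]), array([1.7, 1.4])]) (array([0.5915994 , 0.11599069, 0.1077356 ]), [array([ 0.4, -0. ]), array([0.1, 0.4]), array([-0.4, -0.8])])
(array([-0.01 ,  0.002,  0.492]), array([-0.001, -0.001, -0.001]))
```

Emit:
{"method": "play_rows", "body": {
  "commands": [
    [-1,[-0.022,0,0.15],[0,0,0]],
    [-1,[-0.022,0,0.3],[0,0,0]],
    [-1,[-0.022,0,0.42],[0,0,0]],
    [-1,[-0.022,0,0.49],[0,0,0]],
    [-1,[-0.022,0,0.49],[0,0,0]]
  ]
}}

```text
time_s: 15.8
tool_pos: [0.6058, 0.1538, 0.1364]
tool_rot: [-0.096, 0.995, -0.001, -0.001]
wrist_force: [0.3, -0.6, 0.6]
gripper_width: 0.0855
grip_force: 0.0
```

Emit:
{"method": "play_rows", "body": {
  "commands": [
    [0,[0,0,0],[0,0,0]],
    [0.4,[0,0,0],[0,0,0]],
    [1,[0,0,0],[0,0,0]],
    [1,[0,0,0],[0,0,0]],
    [1,[0,0,0],[0,0,0]],
    [1,[0,0,0],[0,0,0]],
    [1,[0,0,0],[0,0,0]],
    [1,[0,0,0],[0,0,0]],
    [1,[0,0,0],[0,0,0]]
  ],
  "force": 60
}}

```text
time_s: 16.92
tool_pos: [0.6068, 0.1523, 0.1379]
tool_rot: [-0.095, 0.995, -0.002, 0.0]
wrist_force: [-2.8, -8.3, 10.7]
gripper_width: 0.0177
grip_force: 58.5
```

```bash
python3 - <<'E'
from h import *
save('wrist','w7.png');s=ctrl.get_state();print(s['time_s'],s['tool_pos'],s['joints'],s['wrist_force'],s['gripper_width'])
k=np.array([.592,.1162,.108]);u=np.array([-np.sin(np.radians(11)),np.cos(np.radians(11)),0]);print('TCP->mark along', (k-s['tool_pos'])@u)
m=load('w7.png');print(proj(m,[.587,.1495,.108]),proj(m,k))
E
```

```text
16.975 [0.60684262 0.15226063 0.13793559] [ 0.20966899  0.54874072 -0.75238473  1.76802772  0.44096464  1.00118511
  1.04783619] [-1.87179414 -8.5076963  11.04656031] 0.017595289711657552
TCP->mark along -0.03256599210290141
[332.66106871 244.4007962 ] [259.28966582 241.41728428]
```

Emit:
{"method": "play_rows", "body": {
  "commands": [
    [1,[0,-0.03,0],[0,0,0]],
    [1,[0,-0.06,0],[0,0,0]],
    [1,[0,-0.09,0],[0,0,0]],
    [1,[0,-0.12,0],[0,0,0]],
    [1,[0,-0.13,0],[0,0,0]],
    [1,[0,-0.13,0],[0,0,0]],
    [1,[0,-0.13,0],[0,0,0]]
  ]
}}

```text
time_s: 17.85
tool_pos: [0.6122, 0.1238, 0.1379]
tool_rot: [-0.097, 0.995, 0.0, 0.0]
wrist_force: [-4.6, 8.0, 6.3]
gripper_width: 0.0175
grip_force: 59.1
```

```bash
python3 - <<'E'
from h import *
save('wrist','w8.png');s=ctrl.get_state();print(s['time_s'],s['tool_pos'],s['wrist_force'],s['gripper_width'])
k=np.array([.592,.1162,.108]);u=np.array([-np.sin(np.radians(11)),np.cos(np.radians(11)),0]);print('TCP->mark along', (k-s['tool_pos'])@u)
m=load('w8.png');q=proj(m,k);print(q)
c=lambda f,u,v,w,h,s:cv2.resize(cv2.imread(f'pics/{f}.png')[v:v+h,u:u+w],(w*s,h*s),interpolation=cv2.INTER_CUBIC)
u0,v0=int(q[0])-50,int(q[1])-37;print(u0,v0)
save('scene','c8.png');g=proj(load('c8.png'),k);print(g)
cv2.imwrite('pics/m8.png',c('w8',u0,v0,100,75,8))
E
```

```text
17.9 [0.61218232 0.12382783 0.13790092] [-4.97181194  7.89121399  5.84297827] 0.01791511702151092
TCP->mark along -0.003636715002317892
[322.35058365 241.67593478]
272 204
[360.22286528 289.86207478]
```

View pics/m8.png

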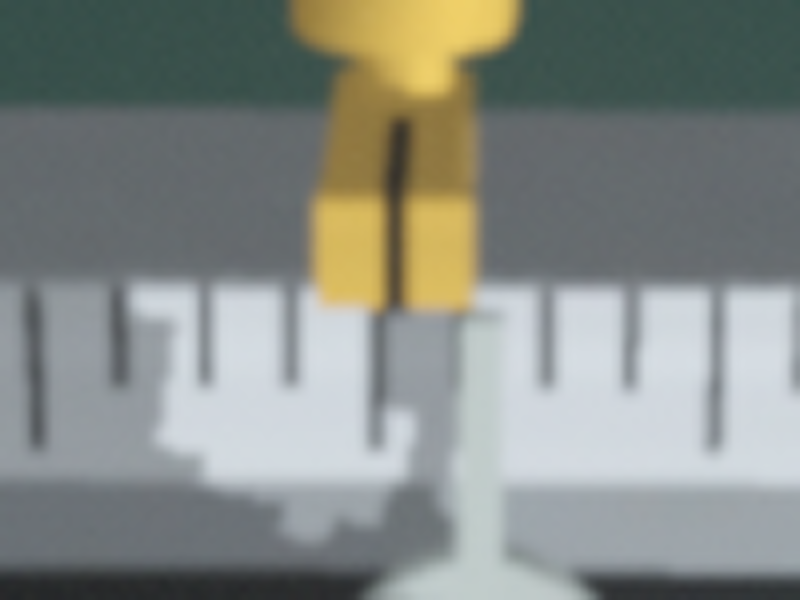

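m8: the rider's line ends at (395,305) and the pointer tip is at (483,318), so it's a few mm short. I'll calculate it.

```bash
python3 - <<'E'
from h import *
m=load('w8.png');u=np.array([-np.sin(np.radians(11)),np.cos(np.radians(11)),0])
f=lambda x,y,z=.108:atz(m,272+(x+.5)/8-.5,204+(y+.5)/8-.5,z)
print(f(395,303),f(483,316),(f(483,316)-f(395,303))@u, 'rider',(f(475,303)-f(317,303))@u,'tick', (f(714,400,.106)-f(377,400,.106))@u)
E
```

```text
[0.592011   0.11554295 0.108     ] [0.59181499 0.12064309 0.108     ] 0.005043841125163154 rider 0.009052248289346844 tick 0.0197351124147327
```

Emit:
{"method": "play_rows", "body": {
  "commands": [
    [1,[0,-0.01,0],[0,0,0]],
    [1,[0,-0.0205,0],[0,0,0]],
    [1,[0,-0.0205,0],[0,0,0]],
    [1,[0,-0.0205,0],[0,0,0]],
    [1,[0,-0.0205,0],[0,0,0]]
  ]
}}

```text
time_s: 18.58
tool_pos: [0.6132, 0.119, 0.1379]
tool_rot: [-0.097, 0.995, 0.001, 0.0]
wrist_force: [-3.8, 8.9, 5.5]
gripper_width: 0.0177
grip_force: 59.1
```

```bash
python3 - <<'E'
from h import *
save('wrist','w9.png');s=ctrl.get_state();print(s['time_s'],s['tool_pos'],s['wrist_force'],s['gripper_width'],np.abs(s['joint_vel']).max())
m=load('w9.png');q=proj(m,[.592,.1155,.108]);print(q)
u0,v0=int(q[0])-50,int(q[1])-37
im=cv2.imread('pics/w9.png')[v0:v0+75,u0:u0+100]
np.save('pics/o.npy',[u0,v0]);cv2.imwrite('pics/m9.png',cv2.resize(im,(800,600),interpolation=cv2.INTER_CUBIC));print(u0,v0)
E
```

```text
18.625 [0.6131361  0.11897627 0.13791179] [-4.93793147  8.63375981  5.55665792] 0.017583507588023486 0.0022376409935643453
[331.62991511 241.46637649]
281 204
```

View pics/m9.png

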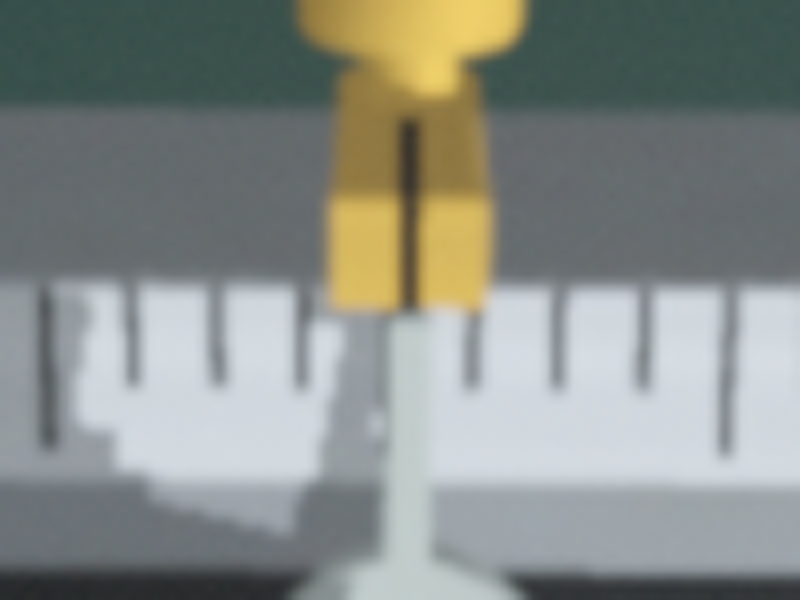

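m9: the pointer tip (409,318) meets the index line (410,305), within about 0.1 mm. It's being held steady, so I'm handing in.

```bash
python3 -c "
from bench import ctrl
print(ctrl.sign_off())"
```

```text
the job is handed in; nothing more can be done
None
```

I turned the spool where it stands and let go with its label heading about 19° (reader axis 15°, window bearing 22°, so 3–4° off each); the tailstock is pulled back and held, its pointer within about 0.1 mm of the rider's line, and the job is handed in.

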